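Space a panel in the glue-up jig and hold it against the fence

ROBOT

A 6-joint arm with a two-finger parallel gripper is mounted at the origin on the work surface. World frame = base frame: x ahead of the robot, y to its left, z up, the work surface at z = 0. Lengths are in m, angles in degrees, forces in N, time in s.
With the tool pointing down it reaches from about 0.375 to 0.9 m from the base axis. Payload 3.1 kg.
Tool frame: the origin (TCP) lies on the centre line of the jaws, within the pads' length; the fingertips stand 25 mm ahead of it and the grasp point (between the pads) lies 6 mm ahead of it; z points along the fingers, y is the line along which they close (so a half turn about z gives the same grasp; the last joint's range is limited). The gripper opens to 87 mm and grips with 3 to 60 N. Pads are 19 mm wide; open, the fingers measure 117 mm over their backs; the gripper's body (75 mm by 190 mm) begins 51 mm behind the grasp point.
Start: joints at [-85.399, 30.224, 82.088, -0, 67.689, -10.227], TCP at [0.16, -0.604, 0.248] pointing down, gripper open.
Joint ranges: [-176.69, 176.69], [-43.24, 126.21], [12.49, 139.97], [-82, 262], [0, 151.66], [-163.58, 163.58]. Speed limits (degrees/s): [159.86, 159.86, 180, 180, 180, 180].

INTERFACE

Orientations are given as a 3x3 rotation matrix whose columns are the frame's x, y, z axes.
In Python, from rig import bot, cams, models gives the robot as it stands. The module is installed in compiled form; this text tells all that it offers.
- The arm moves only by the shell command python3 -m handwheel 'ROWS' [OPENING]. ROWS is JSON, a list of rows, each a list of 6 numbers: the shift along the world's x, y, z each as a share of 1 m, from -1 to 1, then the turn, a rotation vector about the world's x, y, z each as a share of 2 rad, from -1 to 1. In form: [[dx, dy, dz, wx, wy, wz], ...]. A call has exactly 8 rows; each row is the pose to reach, as a shift and turn from the pose commanded when the call began; what a row does not reach only later rows make up. A row lasts 1/12 s, in which the tool goes at most 41.7 mm and 7.16 degrees, less where a joint would pass 70% of its speed; a pose out of reach is approached as far as the arm can. A call with a number of a shift or a turn outside -1 to 1 is refused whole. A call with a gripper value outside its range is refused whole. OPENING is the opening, from -1 (shut) to 1 (fully open), so that 0 is half open, set as the call begins (- or left out, the last holds). The fingers move at their own pace and stop on an object; the grip force is fixed at half the most. Time passes only in rows, so rows that repeat a pose let the fingers close, or fill a call up. It gives the time, the measured TCP pose, the force, the opening and the grip force at its end, in the units of the state.
- bot.read_state(): the state, without advancing time (a new reading comes with each control period).
- cams.capture(name): name is "scene" or "top"; returns (picture, depth): 480x640x3 uint8, blue, green, red; 480x640 float32, m along the optical axis (not along the pixel's ray), 0 where there is no reading.
- cams.calibration(name): a dict with "mtx" (3x3 intrinsics, pixels), "R" (3x3) and "t" (3): a world point X has camera coordinates R X + t. Camera axes: x right, y down, z forward; pixel columns grow to the right and rows downward; lengths in m; the calibration is good to about 2 mm. A picture is of the moment at which its call begins. calibration takes no time and is no camera call.
- bot.hand_in(): hands the job in; it is judged then, once.
Trained networks look in the newest picture that a camera, given by its name, has taken for a name from the list of things; names that differ only in an ending like _2 or _b are one class to them, and where a whole thing is asked for, a point or a joint stands for the part that bears it (a point fixed in the world has none). Each returns a list of dicts, best first, with "conf" (0 to 1); they miss things now and then, are a little off and sometimes report something else, mostly with a low value. They report only what shows in the picture. A call takes as long as a camera call. They do not tell look-alikes from the thing itself.
- models.spot_in(query, camera): "position" ([column, row] in pixels, amid what is visible of it).
- models.tip_of(query, camera): "position" ([column, row] in pixels: a listed point, or the origin of a listed thing).
The state is a dict: "time_s": time; "joint_positions": joint angles; "qvel": joint speeds; "tau": joint torques, N m; "position": TCP position; "tcp_rot": TCP orientation; "force": force on the tool from outside, world axes, zero at the start; "moment": the same for the moment, N m; "opening": opening from 0.0 (shut) to 1.0 (fully open); "grasp_force": force on a finger pad.
Only numpy, scipy, OpenCV 4.12 (cv2) and the standard library are available. Lean on these libraries where they do the work, as an engineer would, in place of code of your own. Each camera call takes 0.05 s, during which the arm holds its last target. There are 200 camera calls.

TASK

In the glue-up jig on the bench a small wooden panel lies between two end stops, with a gap on each side. Take the thinner of the two wooden spacer blocks, stand it upright in the only gap that is wide enough for it (beside the thinner stop), slid in close to the steel fence, and let go of it; leave the thick spacer block and the other things on the bench where they are. Then push the panel with the fingers until its back edge is flush against the fence, and finish while still holding it firmly pressed there.

Things in the scene. Friction and masses are not known exactly. Their poses are not given: they have to be found in the camera images.
- jig: Plywood baseboard of the glue-up jig, fixed to the bench, 195 x 250 mm, 12 mm thick. Origin on the bench under the jig's middle; the board spans x -90 to +105 mm and y -125 to +125 mm in its own axes; its top is at z = 12 mm. Its x axis points to the fence; y runs along the fence.
- fence: Dark steel fence fixed on the far edge of the jig's board, 26 mm thick, 250 mm long, 40 mm high. Origin at the foot of the middle of the face that looks at the panel, 75 mm along the jig's x and 12 mm above the bench; axes parallel to the jig's.
- stop_thin: The thinner wooden end stop, fixed on the jig's board: 90 mm along the jig's x, 24 mm along y, 30 mm high. Origin at the middle of its underside, 25 mm along the jig's x and 88 mm to one side along y (either side: it varies), axes parallel to the jig's. Between it and the panel lies a gap of about 26 mm (24 to 28): the only one the spacer fits.
- stop_thick: The thicker wooden end stop, same as the thin one but 52 mm along y, on the jig's other side. The gap between it and the panel is about 12 mm (10 to 14).
- panel_mid (a point): Centre of the loose dark wooden panel, half-way up: 70 mm along x, 100 mm along y, 28 mm high (a 4 mm round boss, 34 mm across, on the middle of its top), 0.2 to 0.42 kg. It lies flat on the jig's board, its axes nearly parallel to the jig's, its back edge at first 14 to 26 mm short of the fence. It slides on the board (2 to 6 N of friction) and nothing but the fingers keeps it pressed: a push of 10 to 15 N is plenty.
- panel_back (a point): Centre of the panel's back face (35 mm along the panel's x from panel_mid), the face to be pressed flush against the fence; axes as panel_mid.
- spacer_mid (a point): Centre, half-way up, of the loose spacer block of light wood, which stands upright on the bench beside the jig, 74 mm high in all: a foot 50 mm long (x), 18 mm thick (y), 34 mm high, and on its middle an upright grip 26 mm (x) by 14 mm (y), 40 mm high. About 90 g. Slid in, its x axis lies along the jig's x (either way round) and its end is close to the fence, touching it or a few mm off; it stands on the jig's board.
- spare_mid (a point): Centre, half-way up, of the other spacer block: same shape and wood, but its foot is 36 mm thick, too thick for either gap. It stays where it is.
Things that resemble listed ones, but are neither listed nor needed, are in the scene too. What is shaped like the part that bears spacer_mid but black is not meant. What is shaped like the part that bears panel_mid but yellow is not meant.

How it is judged:
By the outcome, as a careful person would: the job done as asked, in the order asked, and still so for the second after the job is handed in, while the arm keeps its last pose, push and grip.
It also fails if it takes over 59 s, if anything falls off the work surface, if the arm or the gripper's body presses on something with over 40 N, if the wrist force passes 120 N, or if a joint passes its speed limit or range.

## Working session

There is one attempt and no reset: what is moved stays moved. The work goes in short steps, Python scripts to look and compute and a shell command to move; the robot and the scene stay as the last step left them, time stands still between calls to the robot, and variables do not carry over. Pictures are saved under pics/ and viewed, at most 10 in all, crops included, and the job is handed in when it is done.

```bash
mkdir -p pics; cat > h.py <<'E'
import numpy as np, cv2
from rig import bot, cams, models
def world(cam,px,d):
    c=cams.calibration(cam); K=np.array(c["mtx"]);R=np.array(c["R"]);t=np.array(c["t"])
    u,v=px; p=np.linalg.inv(K)@[u,v,1]*d
    return R.T@(p-t)
def at_z(cam,px,z):
    c=cams.calibration(cam); K=np.array(c["mtx"]);R=np.array(c["R"]);t=np.array(c["t"])
    r=R.T@np.linalg.inv(K)@[px[0],px[1],1]; o=-R.T@t
    return o+r*(z-o[2])/r[2]
def cloud(cam,D):
    c=cams.calibration(cam); K=np.array(c["mtx"]);R=np.array(c["R"]);t=np.array(c["t"])
    v,u=np.mgrid[:480,:640]; p=np.stack([u,v,np.ones_like(u)],-1)@np.linalg.inv(K).T*D[...,None]
    return (p-t)@R
E
python3 - <<'E'
from h import *
for n in("top","scene"):
    p,d=cams.capture(n); cv2.imwrite(f"pics/{n}0.png",p)
    np.save(f"{n}_d.npy",d); np.save(f"{n}_p.npy",p)
    W=cloud(n,d)
    for q in ("jig","fence","stop_thin","stop_thick","panel_mid","spacer_mid","spare_mid"):
        for r in models.tip_of(q,n)[:3]:
            u,v=np.round(r["position"]).astype(int); print(n,q,round(r["conf"],2),u,v,W[v,u].round(3) if 0<=v<480 and 0<=u<640 else "")
    c=cams.calibration(n);print(-np.array(c["R"]).T@c["t"],np.array(c["R"])[2])
print(bot.read_state())
E
```

```text
top jig 0.97 317 196 [0.525 0.021 0.038]
top fence 0.7 326 148 [0.611 0.005 0.012]
top fence 0.58 324 177 [0.556 0.009 0.042]
top stop_thin 0.73 371 183 [ 0.544 -0.068  0.042]
top stop_thick 0.93 271 174 [0.563 0.095 0.041]
top panel_mid 0.59 321 177 [0.555 0.013 0.045]
top spacer_mid 0.82 141 260 [0.424 0.296 0.074]
top spacer_mid 0.68 177 206 [0.509 0.241 0.07 ]
top spare_mid 0.94 493 221 [ 0.476 -0.253  0.068]
[ 0.39386788 -0.00837332  0.8461189 ] [ 0.07698836  0.02831583 -0.99662982]
scene fence 0.84 275 302 [0.64  0.036 0.045]
scene stop_thin 0.83 256 268 [ 0.561 -0.064  0.018]
scene stop_thick 0.81 340 313 [0.608 0.12  0.042]
scene panel_mid 0.94 280 182 [ 0.303 -0.212  0.03 ]
scene panel_mid 0.62 294 278 [0.576 0.021 0.041]
scene spacer_mid 0.95 457 314 [0.531 0.251 0.048]
scene spacer_mid 0.85 524 294 [0.428 0.311 0.041]
scene spare_mid 0.73 202 205 [ 0.49  -0.247  0.047]
[1.07914461 0.39424613 0.48198007] [-0.70925408 -0.47343198 -0.52232252]
{'time_s': 0.8, 'joint_positions': array([-8.54003748e+01,  3.02211932e+01,  8.20862356e+01, -5.69183896e-04,
        6.76853465e+01, -1.02267265e+01]), 'qvel': array([-0.01952771,  0.03628398,  0.03593683, -0.02954875, -0.08323113,
       -0.00246873]), 'tau': array([-5.26063195e-04, -4.39948726e+01, -1.76977891e+01,  6.35441369e-02,
        5.01902809e-02,  8.80814184e-06]), 'position': array([ 0.15996427, -0.60419273,  0.24758137]), 'tcp_rot': array([[ 9.66704836e-01,  2.55894041e-01,  9.51264912e-07],
       [ 2.55894040e-01, -9.66704828e-01, -1.26425857e-04],
       [-3.14320312e-05,  1.22459911e-04, -9.99999992e-01]]), 'force': array([-0.3237295 ,  0.4349522 , -0.21207502]), 'moment': array([ 0.02160192,  0.04615799, -0.00855502]), 'grasp_force': 0.0, 'opening': 1.0021669267441682}
```

View pics/top0.png

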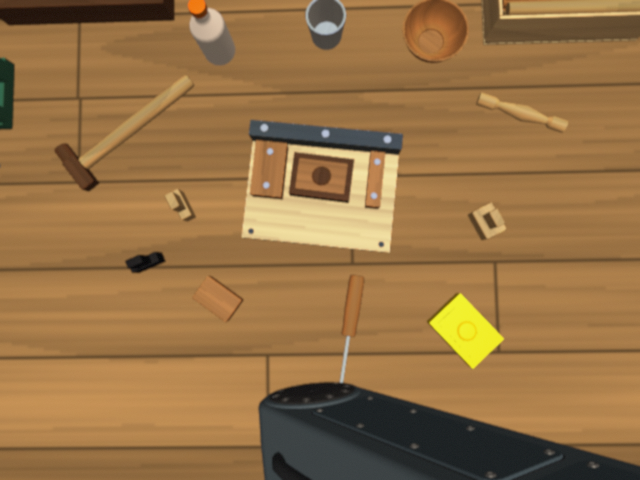

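View pics/scene0.png

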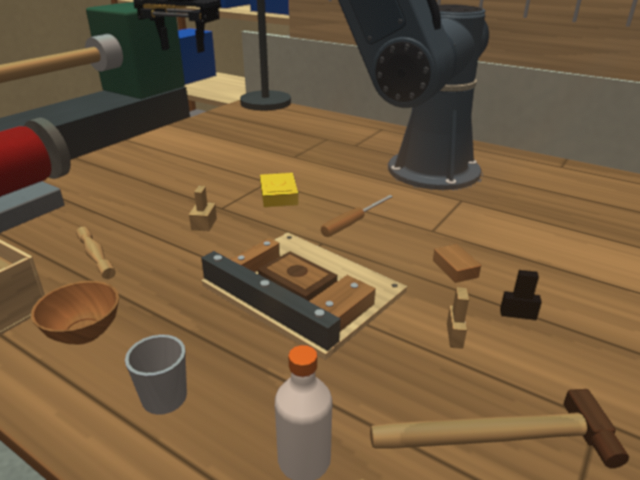

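Top view: the jig is at (322,185) with the fence on its far side, the thin stop at (374,180) on the right (−y) and the panel at (321,177).
Spacer candidates are light wood at (178,205), black at (145,262), and the thick-footed block at (488,221). The one at (178,205) fits: light wood with a thin foot. I'll confirm it in a crop and measure.

```bash
python3 - <<'E'
from h import *
p=np.load("top_p.npy");d=np.load("top_d.npy");W=cloud("top",d);Z=W[...,2]
a=cv2.resize(p[180:285,110:220],(440,420),interpolation=cv2.INTER_CUBIC)
b=cv2.resize(p[110:260,235:410],(350*7//5,420),interpolation=cv2.INTER_CUBIC)
cv2.imwrite("pics/crop.png",np.hstack([a[:,:300],b]))
def rect(m,z,n):
    m=cv2.morphologyEx(m.astype(np.uint8),cv2.MORPH_OPEN,np.ones((2,2)))
    k,l,s,_=cv2.connectedComponentsWithStats(m)
    i=1+np.argmax(s[1:,4]); v,u=np.nonzero(l==i)
    P=np.array([at_z("top",(x,y),z)[:2] for x,y in zip(u,v)],np.float32)
    r=cv2.minAreaRect(P*1000); print(n,s[i,4],np.round(r[0],1),np.round(r[1],1),round(r[2],1),"cen",P.mean(0).round(4), "zmed",np.median(Z[l==i]).round(4))
def box(u0,u1,v0,v1):
    m=np.zeros((480,640),bool);m[v0:v1,u0:u1]=1;return m
hsv=cv2.cvtColor(p,cv2.COLOR_BGR2HSV).astype(int)
J=box(235,412,112,258)
print("bench z",np.median(Z[box(200,240,150,250)]),"board",np.median(Z[box(260,380,215,235)]))
rect(J&(p.max(2)<90)&(hsv[...,0]>60),.052,"fence dark")
light=(hsv[...,2]>190)
rect(J&(p[...,1]>165),.012,"board light")
S=box(155,205,175,230)
rect(S&(Z>.058),.074,"spacer grip z"); rect(S&(Z>.018),.034,"spacer z")
rect(box(240,290,130,205)&(Z>.028)&~(hsv[...,0]>60),.042,"stop thick")
rect(box(362,395,145,215)&(Z>.028)&(p[...,0]<110),.042,"stop thin")
rect(box(287,358,145,208)&(p[...,1]<135)&(hsv[...,0]<40),.040,"panel colour")
E
```

```text
bench z 0.0002946094249198494 board 0.012155480632091788
fence dark 1881 [621.    4.3] [245.2  25.9] 83.2 cen [0.6207 0.0109] zmed 0.0518Traceback (most recent call last):
  File "<stdin>", line 19, in <module>
  File "<stdin>", line 10, in rect
  File "h.py", line 8, in at_z
    c=cams.calibration(cam); K=np.array(c["mtx"]);R=np.array(c["R"]);t=np.array(c["t"])
ValueError: time passes only in moves, steps and waits
```

View pics/crop.png

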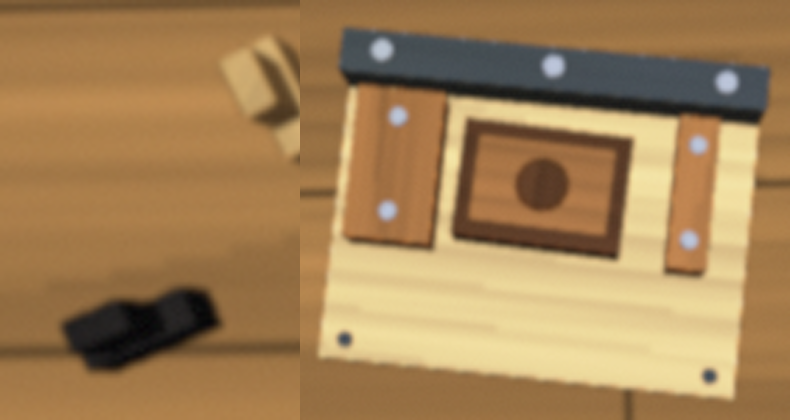

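The crop shows the black look-alike and the jig: the panel sits between the stops, with the wide gap beside the right, thin stop. The light spacer was cut off at the edge, so I'll crop it again and cache the calibration.

```bash
sed -i 's/^from rig.*/&\nfrom functools import lru_cache\n@lru_cache\ndef cal(n): return cams.calibration(n)/; s/c=cams.calibration(cam)/c=cal(cam)/' h.py
cat > m.py <<'E'
from h import *
def rect(p,Z,m,z,n):
    m=cv2.morphologyEx(m.astype(np.uint8),cv2.MORPH_OPEN,np.ones((2,2)))
    k,l,s,_=cv2.connectedComponentsWithStats(m)
    i=1+np.argmax(s[1:,4]); v,u=np.nonzero(l==i)
    P=np.array([at_z("top",(x,y),z)[:2] for x,y in zip(u,v)],np.float32)
    r=cv2.minAreaRect(P*1000); print(n,s[i,4],np.round(r[0],1),np.round(r[1],1),round(r[2],1),"cen",P.mean(0).round(4), "zmed",np.median(Z[l==i]).round(4))
def box(u0,u1,v0,v1):
    m=np.zeros((480,640),bool);m[v0:v1,u0:u1]=1;return m
E
python3 - <<'E'
from m import *
p=np.load("top_p.npy");d=np.load("top_d.npy");W=cloud("top",d);Z=W[...,2]
a=cv2.resize(p[180:230,150:210],(480,400),interpolation=cv2.INTER_CUBIC)
s=cv2.resize(np.load("scene_p.npy")[270:360,430:550],(480,360))
cv2.imwrite("pics/crop2.png",np.vstack([a[:240],s]))
hsv=cv2.cvtColor(p,cv2.COLOR_BGR2HSV).astype(int)
J=box(235,412,112,258)
R=lambda *a:rect(p,Z,*a)
R(J&(p[...,1]>165),.012,"board light")
S=box(155,205,175,230)
R(S&(Z>.058),.074,"spacer grip z"); R(S&(Z>.018),.034,"spacer z")
R(box(240,290,130,205)&(Z>.028)&~(hsv[...,0]>60),.042,"stop thick")
R(box(362,395,145,215)&(Z>.028)&(p[...,0]<110),.042,"stop thin")
R(box(287,358,145,208)&(p[...,1]<135)&(hsv[...,0]<40),.040,"panel colour")
# scene cloud of spacer
Ws=cloud("scene",np.load("scene_d.npy")); m=(np.hypot(Ws[...,0]-.509,Ws[...,1]-.241)<.05)
for lo,hi in((.02,.033),(.045,.07)):
    q=Ws[m&(Ws[...,2]>lo)&(Ws[...,2]<hi)][:,:2].astype(np.float32)*1000; print(len(q),cv2.minAreaRect(q))
q=Ws[m&(Ws[...,2]>.069)];print(len(q),q.mean(0) if len(q) else"")
E
```

```text
board light 8690 [528.   15.4] [250.2 165.2] 83.1 cen [0.5053 0.005 ] zmed 0.0121
spacer grip z 195 [515.7 244.6] [29.6 16.9] 26.6 cen [0.5158 0.2449] zmed 0.0735
spacer z 477 [514.2 248. ] [53.8 28.1] 26.7 cen [0.5163 0.248 ] zmed 0.0396
stop thick 1829 [573.8 102.5] [65.3 97.7] 81.8 cen [0.5725 0.0977] zmed 0.042
stop thin 729 [549.4 -75.3] [24.1 91.9] 83.6 cen [ 0.5491 -0.0752] zmed 0.0419
panel colour 2653 [554.6  12.2] [99.1 72.9] 81.7 cen [0.5543 0.0122] zmed 0.0411
208 ((518.5701293945312, 249.28909301757812), (51.7576904296875, 18.259841918945312), 28.182363510131836)
223 ((518.236083984375, 249.31011962890625), (28.361732482910156, 14.393531799316406), 29.04515838623047)
161 [0.52011335 0.24988361 0.07279558]
```

View pics/crop2.png

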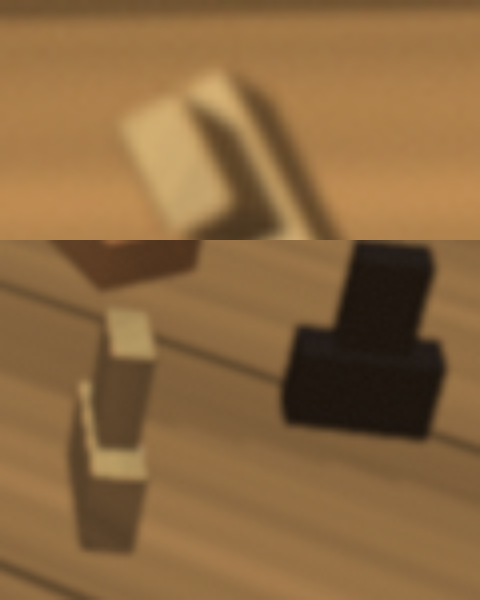

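The crop confirms it: light wood with a thin (18 mm) foot at (178,205), beside the black look-alike. Measured values:
- **Spacer:** about (0.517, 0.247), yaw about 27.5°.
- **Jig:** origin about (0.535, 0.015), yaw about −6.8°.
- **Panel:** 20 mm short of the fence, with a wide gap of about 26 mm.

Now I'll move above the spacer.

```bash
python3 -m handwheel '[[0.22,0.2,0,0,0,0],[0.22,0.2,0,0,0,0],[0.22,0.2,0,0,0,0],[0.22,0.2,0,0,0,0],[0.22,0.2,0,0,0,0],[0.22,0.2,0,0,0,0],[0.22,0.2,0,0,0,0],[0.22,0.2,0,0,0,0]]' 0
python3 -m handwheel '[[0.12,0.27,0,0,0,0],[0.12,0.27,0,0,0,0],[0.12,0.27,0,0,0,0],[0.12,0.27,0,0,0,0],[0.12,0.27,0,0,0,0],[0.12,0.27,0,0,0,0],[0.12,0.27,0,0,0,0],[0.12,0.27,0,0,0,0]]'
python3 -m handwheel '[[0.017,0.3,0,0,0,0.111],[0.017,0.3,0,0,0,0.111],[0.017,0.3,0,0,0,0.111],[0.017,0.3,0,0,0,0.111],[0.017,0.3,0,0,0,0.111],[0.017,0.3,0,0,0,0.111],[0.017,0.3,0,0,0,0.111],[0.017,0.3,0,0,0,0.111]]'
```

```text
time_s: 1.47
position: [0.3838, -0.3989, 0.2477]
tcp_rot: [[0.965, 0.261, 0.002], [0.261, -0.965, 0.003], [0.002, -0.002, -1.0]]
force: [-1.1, -0.5, -0.2]
opening: 0.524
grasp_force: 0.0
time_s: 2.13
position: [0.5014, -0.1284, 0.2478]
tcp_rot: [[0.965, 0.262, 0.001], [0.262, -0.965, 0.003], [0.002, -0.002, -1.0]]
force: [-0.4, -0.3, -1.1]
opening: 0.499
grasp_force: 0.0
time_s: 2.8
position: [0.5171, 0.1707, 0.2478]
tcp_rot: [[0.884, 0.467, 0.001], [0.467, -0.884, 0.003], [0.002, -0.002, -1.0]]
force: [0.4, -0.2, -0.2]
opening: 0.502
grasp_force: 0.0
```

```bash
python3 -m handwheel '[[0,0.04,-0.04,0,0,0],[0,0.081,-0.08,0,0,0],[0,0.081,-0.118,0,0,0],[0,0.081,-0.118,0,0,0],[0,0.081,-0.118,0,0,0],[0,0.081,-0.118,0,0,0],[0,0.081,-0.118,0,0,0],[0,0.081,-0.118,0,0,0]]'
python3 - <<'E'
from h import *
p,d=cams.capture("scene"); cv2.imwrite("pics/near.png",cv2.resize(p[180:380,380:600],(660,600)))
W=cloud("scene",d); t=bot.read_state()["position"]; print(t)
m=(np.hypot(W[...,0]-.518,W[...,1]-.248)<.06)
for lo,hi in((.02,.033),(.045,.07),(.106,.125)):
    q=W[m&(W[...,2]>lo)&(W[...,2]<hi)][:,:2].astype(np.float32)*1000
    if len(q)>5: print(lo,len(q),cv2.minAreaRect(q),q.mean(0))
E
```

```text
time_s: 3.47
position: [0.5187, 0.2461, 0.1315]
tcp_rot: [[0.887, 0.461, 0.004], [0.461, -0.887, 0.001], [0.004, 0.001, -1.0]]
force: [-0.1, -0.7, 0.7]
opening: 0.501
grasp_force: 0.0
[0.51862225 0.24612881 0.13161681]
0.02 207 ((519.4326171875, 250.1116485595703), (49.951019287109375, 18.321977615356445), 26.775419235229492) [531.86786 253.37755]
0.045 220 ((519.0560913085938, 249.790771484375), (27.214937210083008, 14.678360939025879), 29.151288986206055) [526.8064  251.88792]
0.106 276 ((519.333740234375, 246.617431640625), (24.916189193725586, 61.96244430541992), 27.71474838256836) [524.4369  250.37811]
```

View pics/near.png

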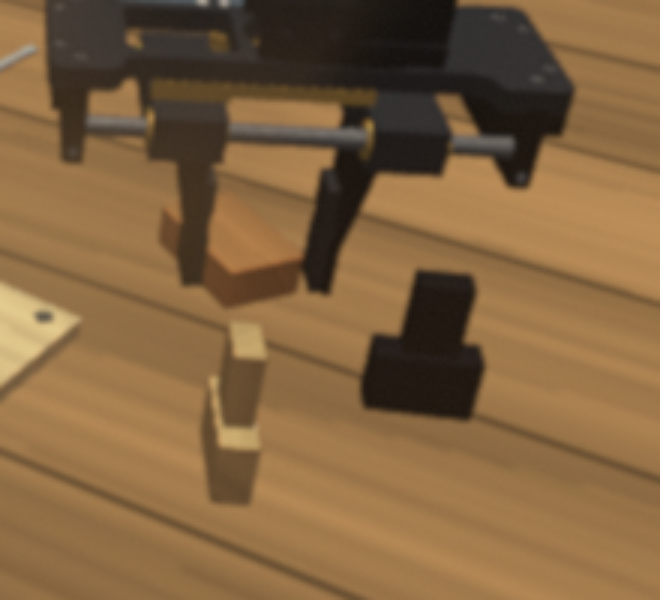

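Near view: the jaws are centred above and about 3 mm short of the light spacer (crop (245,410)), with fingers either side of it. I'll correct by +3 mm in y, descend and grip.

```bash
python3 -m handwheel '[[0,0.0035,0,0,0,0],[0,0.0035,-0.02,0,0,0],[0,0.0035,-0.04,0,0,0],[0,0.0035,-0.055,0,0,0],[0,0.0035,-0.0665,0,0,0],[0,0.0035,-0.0665,0,0,0],[0,0.0035,-0.0665,0,0,0],[0,0.0035,-0.0665,0,0,0]]'
python3 -m handwheel '[[0,0,0,0,0,0],[0,0,0,0,0,0],[0,0,0,0,0,0],[0,0,0,0,0,0],[0,0,0,0,0,0],[0,0,0,0,0,0],[0,0,0,0,0,0],[0,0,0,0,0,0]]' -1
```

```text
time_s: 4.18
position: [0.5178, 0.2505, 0.064]
tcp_rot: [[0.887, 0.462, 0.002], [0.462, -0.887, 0.001], [0.002, 0.0, -1.0]]
force: [-0.2, 0.1, 0.9]
opening: 0.505
grasp_force: 0.0
time_s: 4.85
position: [0.517, 0.2504, 0.0632]
tcp_rot: [[0.887, 0.462, 0.0], [0.462, -0.887, 0.0], [0.0, 0.0, -1.0]]
force: [-0.1, -0.3, 1.5]
opening: 0.156
grasp_force: 30.0
```

Gripped: the opening is 13.6 mm, matching the 14 mm grip. Next I'll lift, turn to the jig yaw and go above the gap.

```bash
python3 -m handwheel '[[0,0,0.02,0,0,0],[0,0,0.05,0,0,0],[0,0,0.09,0,0,-0.06],[0,0,0.1,0,0,-0.12],[0,0,0.1,0,0,-0.18],[0,0,0.1,0,0,-0.24],[0,0,0.1,0,0,-0.299],[0,0,0.1,0,0,-0.299]]'
python3 -m handwheel '[[0.007,-0.038,0,0,0,0],[0.014,-0.076,0,0,0,0],[0.021,-0.114,0,0,0,0],[0.028,-0.152,0,0,0,0],[0.036,-0.19,0,0,0,0],[0.043,-0.23,0,0,0,0],[0.05,-0.27,0,0,0,0],[0.057,-0.302,0,0,0,0]]'
python3 -m handwheel '[[0,0,0,0,0,0],[0,0,-0.02,0,0,0],[0,0,-0.04,0,0,0],[0,0,-0.04,0,0,0],[0,0,-0.04,0,0,0],[0,0,-0.04,0,0,0],[0,0,-0.04,0,0,0],[0,0,-0.04,0,0,0]]'
python3 - <<'E'
from m import *
pt,dt=cams.capture("top"); ps,ds=cams.capture("scene")
cv2.imwrite("pics/above.png",np.hstack([cv2.resize(pt[90:270,230:430],(400,360)),cv2.resize(ps[180:360,170:370],(400,360))]))
np.save("ps.npy",ps);np.save("ds.npy",ds)
s=bot.read_state();T=s["position"];print(T,np.degrees(np.arctan2(s["tcp_rot"][1,0],s["tcp_rot"][0,0])))
W=cloud("scene",ds)
a=np.radians(-6.8);O=np.array([.5348,.0148]); ex=np.array([np.cos(a),np.sin(a)]);ey=np.array([-ex[1],ex[0]])
J=lambda P:np.stack([(P[...,:2]-O)@ex,(P[...,:2]-O)@ey,P[...,2]],-1)*1000
Q=J(W)
print("TCP jig",J(T))
def bx(n,lo,hi):
    m=np.all((Q>lo)&(Q<hi),-1);q=Q[m]
    if len(q)<5: print(n,len(q));return
    r=cv2.minAreaRect(q[:,:2].astype(np.float32));print(n,len(q),np.round(r[0],1),np.round(r[1],1),round(r[2],1),"pct",np.percentile(q,[2,98],0).round(1))
bx("fence top",[60,-130,49.5],[120,130,56])
bx("stop thin top",[-30,-115,38],[73,-65,46])
bx("stop thick top",[-30,50,38],[73,130,46])
bx("panel top",[-20,-58,37],[65,56,47])
bx("spacer foot",[0,-110,62],[90,-25,92])
E
```

```text
time_s: 5.52
position: [0.5167, 0.2503, 0.163]
tcp_rot: [[0.993, -0.119, -0.0], [-0.119, -0.993, -0.0], [-0.0, 0.0, -1.0]]
force: [0.2, 0.3, -1.4]
opening: 0.154
grasp_force: 30.0
time_s: 6.18
position: [0.574, -0.0546, 0.1628]
tcp_rot: [[0.993, -0.115, -0.0], [-0.115, -0.993, -0.0], [-0.0, 0.0, -1.0]]
force: [0.9, 0.8, -1.1]
opening: 0.156
grasp_force: 30.0
time_s: 6.85
position: [0.5747, -0.0515, 0.1242]
tcp_rot: [[0.993, -0.116, 0.002], [-0.116, -0.993, -0.001], [0.002, 0.0, -1.0]]
force: [0.2, -0.4, -0.4]
opening: 0.162
grasp_force: 30.0
[ 0.57449267 -0.05154793  0.12397867] -6.674720091194913
TCP jig [ 47.26930707 -61.18143656 123.9786722 ]
fence top 2050 [90.3  1.2] [ 28.5 251.6] 0.1 pct [[  77.7 -116.1   49.8]
 [ 103.4  124.    55.3]]
stop thin top 197 [ 24.9 -86.5] [27.1 86. ] 89.2 pct [[-16.6 -97.6  38.4]
 [ 66.8 -73.3  43.8]]
stop thick top 1472 [24.7 83.3] [66.4 87.8] 89.8 pct [[-15.5  51.3  38.8]
 [ 66.1 115.4  43.5]]
panel top 1853 [23.7  2. ] [101.8  72.6] 88.0 pct [[ -9.9 -46.   37.8]
 [ 58.3  50.8  43.8]]
spacer foot 555 [ 49.8 -52.8] [18.6 52. ] 72.0 pct [[ 24.4 -67.   62.7]
 [ 72.8 -50.2  91.3]]
```

View pics/above.png

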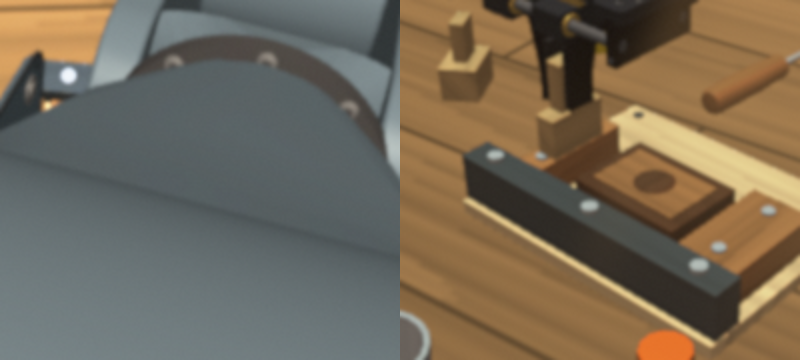

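The top view is blocked by the arm, so I have only the scene view, where the spacer's foot (crop (570,125)) looks turned relative to the stop. I'll check the held pose more closely.

```bash
python3 - <<'E'
from m import *
ps=np.load("ps.npy");ds=np.load("ds.npy");W=cloud("scene",ds)
cv2.imwrite("pics/held.png",cv2.resize(ps[195:290,215:320],(630,570),interpolation=cv2.INTER_CUBIC))
a=np.radians(-6.8);O=np.array([.5348,.0148]); ex=np.array([np.cos(a),np.sin(a)]);ey=np.array([-ex[1],ex[0]])
Q=np.concatenate([(W[...,:2]-O)@np.stack([ex,ey],1),W[...,2:]],-1)*1000
for lo,hi in((62,70),(70,78),(78,86),(86,92),(93,97),(130,140)):
    q=Q[np.all((Q>[0,-110,lo])&(Q<[90,-25,hi]),-1)]
    if len(q)>5:
        r=cv2.minAreaRect(q[:,:2].astype(np.float32)); print(lo,len(q),np.round(r[0],1),np.round(r[1],1),round(r[2],1),np.percentile(q,[2,50,98],0)[:,:2].round(1).tolist(), cv2.boxPoints(r).round(0).tolist())
E
```

```text
62 143 [ 49.8 -53.2] [15.4 51.3] 74.1 [[24.4, -67.0], [54.8, -52.0], [72.6, -50.3]] [[23.0, -54.0], [72.0, -68.0], [77.0, -53.0], [27.0, -39.0]]
70 146 [ 49.9 -52.9] [18.6 51.7] 72.0 [[24.8, -68.4], [57.8, -52.3], [73.0, -50.4]] [[22.0, -54.0], [72.0, -70.0], [77.0, -52.0], [28.0, -36.0]]
78 155 [ 49.9 -52.6] [18.2 52. ] 72.1 [[23.9, -67.0], [54.0, -52.1], [72.6, -50.1]] [[22.0, -53.0], [72.0, -69.0], [77.0, -52.0], [28.0, -36.0]]
86 111 [ 50.1 -52.2] [14.6 51.6] 73.3 [[24.0, -66.0], [56.1, -52.2], [72.9, -50.4]] [[23.0, -52.0], [73.0, -67.0], [77.0, -53.0], [28.0, -38.0]]
93 92 [ 48.1 -57.4] [18.2 51.5] 82.7 [[24.7, -68.0], [63.2, -56.9], [72.5, -51.0]] [[21.0, -63.0], [73.0, -70.0], [75.0, -52.0], [24.0, -45.0]]
130 203 [ 49.5 -60.9] [24.3 43.4] 5.7 [[38.7, -78.3], [56.6, -56.6], [60.6, -40.4]] [[35.0, -40.0], [40.0, -84.0], [64.0, -81.0], [59.0, -38.0]]
```

View pics/held.png

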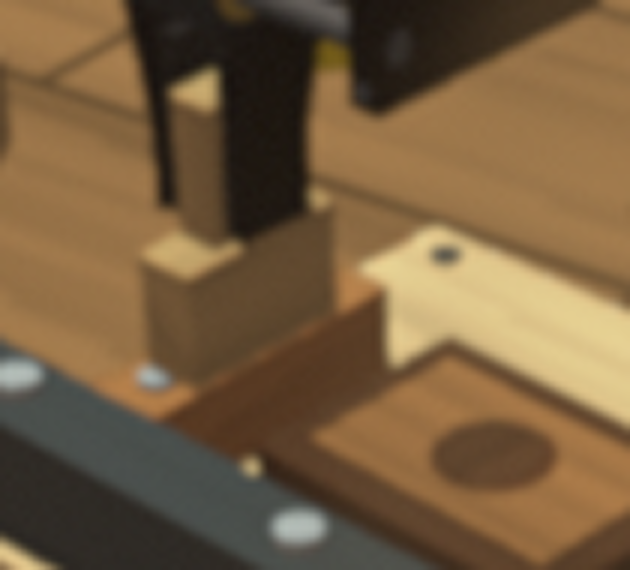

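Only two faces show, so the fitted angle was ambiguous. The face positions (end at x=73, long face at y=−52) show the spacer is aligned with the jig and centred in the gap, which runs from about −74.3 to −48.5. Its end is about 4 mm off the fence. I'll lower it in stages.

```bash
python3 -m handwheel '[[0.001,-0.001,0,0,0,0],[0.001,-0.001,-0.005,0,0,0],[0.001,-0.001,-0.01,0,0,0],[0.001,-0.001,-0.015,0,0,0],[0.001,-0.001,-0.02,0,0,0],[0.001,-0.001,-0.025,0,0,0],[0.001,-0.001,-0.03,0,0,0],[0.001,-0.001,-0.03,0,0,0]]'
python3 -m handwheel '[[0,0,-0.003,0,0,0],[0,0,-0.006,0,0,0],[0,0,-0.009,0,0,0],[0,0,-0.012,0,0,0],[0,0,-0.014,0,0,0],[0,0,-0.016,0,0,0],[0,0,-0.016,0,0,0],[0,0,-0.016,0,0,0]]'
```

```text
time_s: 7.62
position: [0.5742, -0.0525, 0.0917]
tcp_rot: [[0.993, -0.117, -0.002], [-0.117, -0.993, 0.001], [-0.003, -0.0, -1.0]]
force: [-0.2, 0.7, -0.7]
opening: 0.161
grasp_force: 30.0
time_s: 8.28
position: [0.5749, -0.0526, 0.077]
tcp_rot: [[0.993, -0.117, -0.0], [-0.117, -0.993, 0.0], [-0.0, -0.0, -1.0]]
force: [-0.8, 0.2, -0.0]
opening: 0.158
grasp_force: 30.0
```

```bash
python3 -m handwheel '[[0.001,0,0,0,0,0],[0.002,0,0,0,0,0],[0.002,0,-0.0005,0,0,0],[0.002,0,-0.001,0,0,0],[0.002,0,-0.0015,0,0,0],[0.002,0,-0.0018,0,0,0],[0.002,0,-0.0018,0,0,0],[0.002,0,-0.0018,0,0,0]]'
python3 - <<'E'
from m import *
ps,ds=cams.capture("scene");W=cloud("scene",ds)
a=np.radians(-6.8);O=np.array([.5348,.0148]); ex=np.array([np.cos(a),np.sin(a)]);ey=np.array([-ex[1],ex[0]])
Q=np.concatenate([(W[...,:2]-O)@np.stack([ex,ey],1),W[...,2:]],-1)*1000
cv2.imwrite("pics/in.png",cv2.resize(ps[195:290,215:320],(630,570),interpolation=cv2.INTER_CUBIC))
q=Q[np.all((Q>[60,-80,36])&(Q<[90,-40,56]),-1)];print(len(q))
f=q[(q[:,2]>50)];print("fence near edge",np.percentile(f[:,0],3))
g=q[(q[:,2]<49)&(q[:,2]>43.5)];print(len(g),"foot top end",np.percentile(g[:,0],[50,97]) if len(g) else"")
E
```

```text
time_s: 8.95
position: [0.5769, -0.0526, 0.0752]
tcp_rot: [[0.993, -0.117, -0.0], [-0.117, -0.993, 0.0], [-0.0, -0.0, -1.0]]
force: [-0.5, 0.2, -1.1]
opening: 0.162
grasp_force: 30.0
254
fence near edge 60.42062368535088
60 foot top end [64.94219828 71.35697419]
```

View pics/in.png

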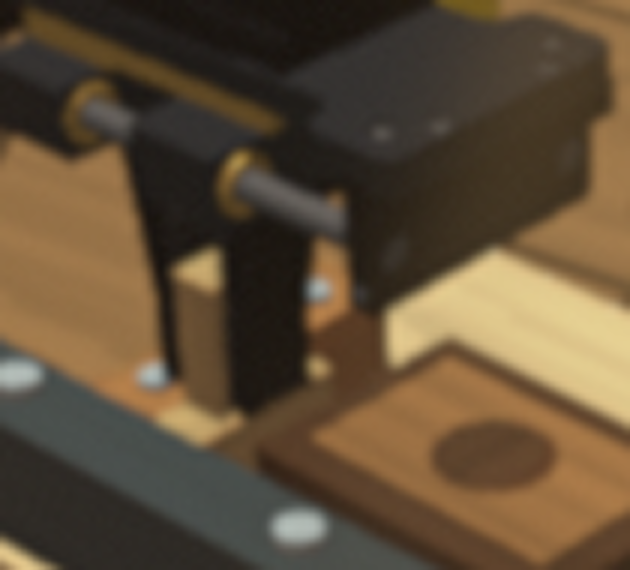

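The spacer is down in the gap, with its foot (crop (200,425)) just behind the fence and between stop and panel. I'll release it and lift.

```bash
python3 -m handwheel '[[0,0,-0.0005,0,0,0],[0,0,-0.0005,0,0,0],[0,0,-0.0005,0,0,0],[0,0,-0.0005,0,0,0],[0,0,-0.0005,0,0,0],[0,0,-0.0005,0,0,0],[0,0,-0.0005,0,0,0],[0,0,-0.0005,0,0,0]]' -0.3
python3 -m handwheel '[[0,0,0.01,0,0,0],[0,0,0.03,0,0,0],[0,0,0.06,0,0,0],[0,0,0.09,0,0,0],[-0.02,0,0.1,0,0,0],[-0.05,0,0.1,0,0,0],[-0.08,0.02,0.1,0,0,0],[-0.1,0.04,0.1,0,0,0]]'
python3 -m handwheel '[[-0.03,0.01,0,0,0,0],[-0.06,0.02,0,0,0,0],[-0.07,0.03,0,0,0,0],[-0.07,0.03,0,0,0,0],[-0.07,0.03,0,0,0,0],[-0.07,0.03,0,0,0,0],[-0.07,0.03,0,0,0,0],[-0.07,0.03,0,0,0,0]]' -1
python3 - <<'E'
from m import *
ps,ds=cams.capture("scene");W=cloud("scene",ds)
a=np.radians(-6.8);O=np.array([.5348,.0148]); ex=np.array([np.cos(a),np.sin(a)]);ey=np.array([-ex[1],ex[0]])
Q=np.concatenate([(W[...,:2]-O)@np.stack([ex,ey],1),W[...,2:]],-1)*1000
cv2.imwrite("pics/rel.png",cv2.resize(ps[180:350,190:400],(800,648)[:1]+(600,)))
def bx(n,lo,hi):
    q=Q[np.all((Q>lo)&(Q<hi),-1)]
    if len(q)>5:
        r=cv2.minAreaRect(q[:,:2].astype(np.float32));print(n,len(q),np.round(r[0],1),np.round(r[1],1),round(r[2],1),"pct",np.percentile(q,[2,98],0).round(1).tolist())
bx("fence",[74,-130,49.5],[120,130,56]);bx("panel",[-20,-58,37],[62,56,47]);bx("grip top",[20,-90,80],[90,-30,90]);bx("foot top",[40,-75,44],[76,-48,49])
print("tcp jig",(bot.read_state()["position"][:2]-O)@np.stack([ex,ey],1))
E
```

```text
time_s: 9.67
position: [0.577, -0.0526, 0.0748]
tcp_rot: [[0.993, -0.117, 0.0], [-0.117, -0.993, -0.0], [0.0, -0.0, -1.0]]
force: [0.5, 0.5, -0.3]
opening: 0.349
grasp_force: 0.0
time_s: 10.33
position: [0.4743, -0.0126, 0.1757]
tcp_rot: [[0.993, -0.119, -0.001], [-0.119, -0.993, 0.0], [-0.001, -0.0, -1.0]]
force: [0.1, 1.3, -0.6]
opening: 0.351
grasp_force: 0.0
time_s: 11.0
position: [0.4088, 0.0166, 0.1748]
tcp_rot: [[0.993, -0.117, 0.002], [-0.117, -0.993, -0.0], [0.002, 0.0, -1.0]]
force: [-0.1, 0.4, 0.6]
opening: 0.007
grasp_force: 0.0
fence 2050 [90.3  1.6] [251.5  28.5] 89.9 pct [[77.8, -116.5, 49.8], [103.2, 123.9, 55.2]]
panel 1986 [24.8 -1.9] [110.8  75.4] 89.3 pct [[-9.8, -53.6, 37.5], [58.9, 50.9, 44.7]]
grip top 134 [ 49.4 -60.7] [28.2 16.5] 2.3 pct [[37.9, -67.8, 80.6], [63.0, -53.3, 86.5]]
foot top 94 [ 56.  -59.7] [18.4 31.4] 81.3 pct [[42.0, -69.4, 44.4], [71.0, -51.6, 48.6]]
tcp jig [-0.1258165  -0.01301322]
```

View pics/rel.png

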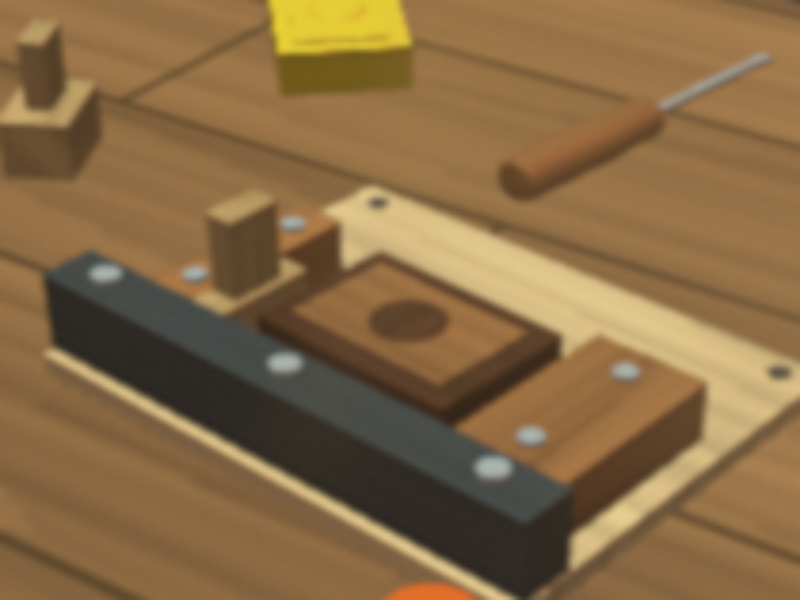

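The spacer stands upright and released in the gap, its grip at crop (243,245), about 2.5 mm off the fence. Next I'll bring the half-open fingers down in front of the panel, so they make two contact points along its front edge.

```bash
python3 -m handwheel '[[0.03,0.002,0,0,0,0],[0.06,0.004,0,0,0,0],[0.087,0.005,0,0,0,0],[0.087,0.005,-0.03,0,0,0],[0.087,0.005,-0.06,0,0,0],[0.087,0.005,-0.08,0,0,0],[0.087,0.005,-0.1,0,0,0],[0.087,0.005,-0.1,0,0,0]]' 0
python3 -m handwheel '[[0,0,-0.009,0,0,0],[0,0,-0.018,0,0,0],[0,0,-0.027,0,0,0],[0,0,-0.027,0,0,0],[0,0,-0.027,0,0,0],[0,0,-0.027,0,0,0],[0,0,-0.027,0,0,0],[0,0,-0.027,0,0,0]]'
```

```text
time_s: 11.72
position: [0.4922, 0.0224, 0.0713]
tcp_rot: [[0.993, -0.117, -0.007], [-0.117, -0.993, 0.001], [-0.007, -0.0, -1.0]]
force: [-0.5, -0.2, -0.4]
opening: 0.47
grasp_force: 0.0
time_s: 12.38
position: [0.4943, 0.0223, 0.0483]
tcp_rot: [[0.993, -0.117, 0.001], [-0.117, -0.993, -0.0], [0.001, 0.0, -1.0]]
force: [-0.1, -1.1, 0.4]
opening: 0.499
grasp_force: 0.0
```

```bash
python3 -m handwheel '[[0.004,-0.0005,0,0,0,0],[0.008,-0.001,0,0,0,0],[0.012,-0.0015,0,0,0,0],[0.016,-0.002,0,0,0,0],[0.019,-0.0023,0,0,0,0],[0.021,-0.0025,0,0,0,0],[0.023,-0.0028,0,0,0,0],[0.025,-0.003,0,0,0,0]]'
python3 -m handwheel '[[0.001,-0.0001,0,0,0,0],[0.002,-0.0002,0,0,0,0],[0.003,-0.0004,0,0,0,0],[0.004,-0.0005,0,0,0,0],[0.005,-0.0006,0,0,0,0],[0.006,-0.0007,0,0,0,0],[0.006,-0.0007,0,0,0,0],[0.006,-0.0007,0,0,0,0]]'
```

```text
time_s: 13.05
position: [0.5177, 0.0196, 0.0476]
tcp_rot: [[0.993, -0.117, -0.003], [-0.117, -0.993, 0.001], [-0.003, -0.0, -1.0]]
force: [-2.6, 0.7, 2.2]
opening: 0.501
grasp_force: 1.5
time_s: 13.72
position: [0.5254, 0.0186, 0.0478]
tcp_rot: [[0.993, -0.117, 0.001], [-0.117, -0.993, -0.0], [0.001, 0.0, -1.0]]
force: [-0.5, 0.5, -0.8]
opening: 0.499
grasp_force: 0.3
```

```bash
python3 -m handwheel '[[0.001,-0.0001,0,0,0,0],[0.002,-0.0002,0,0,0,0],[0.003,-0.0003,0,0,0,0],[0.004,-0.0004,0,0,0,0],[0.004,-0.0004,0,0,0,0],[0.004,-0.0004,0,0,0,0],[0.004,-0.0004,0,0,0,0],[0.004,-0.0004,0,0,0,0]]'
python3 -m handwheel '[[0.0005,0,0,0,0,0],[0.001,-0.0001,0,0,0,0],[0.0015,-0.0002,0,0,0,0],[0.002,-0.0002,0,0,0,0],[0.002,-0.0002,0,0,0,0],[0.002,-0.0002,0,0,0,0],[0.002,-0.0002,0,0,0,0],[0.002,-0.0002,0,0,0,0]]'
```

```text
time_s: 14.38
position: [0.5293, 0.0182, 0.0478]
tcp_rot: [[0.993, -0.117, 0.001], [-0.117, -0.993, -0.0], [0.001, -0.0, -1.0]]
force: [-1.7, 0.5, 1.9]
opening: 0.5
grasp_force: 1.0
time_s: 15.05
position: [0.5308, 0.0181, 0.0477]
tcp_rot: [[0.993, -0.117, -0.0], [-0.117, -0.993, 0.0], [-0.0, -0.0, -1.0]]
force: [-3.0, 0.3, 2.3]
opening: 0.5
grasp_force: 1.7
```

```bash
for i in 1; do python3 -m handwheel '[[0.0005,0,0,0,0,0],[0.001,-0.0001,0,0,0,0],[0.001,-0.0001,0,0,0,0],[0.001,-0.0001,0,0,0,0],[0.001,-0.0001,0,0,0,0],[0.001,-0.0001,0,0,0,0],[0.001,-0.0001,0,0,0,0],[0.001,-0.0001,0,0,0,0]]'; done
python3 -m handwheel '[[0.0005,0,0,0,0,0],[0.001,-0.0001,0,0,0,0],[0.001,-0.0001,0,0,0,0],[0.001,-0.0001,0,0,0,0],[0.001,-0.0001,0,0,0,0],[0.001,-0.0001,0,0,0,0],[0.001,-0.0001,0,0,0,0],[0.001,-0.0001,0,0,0,0]]'
python3 - <<'E'
from m import *
ps,ds=cams.capture("scene");W=cloud("scene",ds)
a=np.radians(-6.8);O=np.array([.5348,.0148]); ex=np.array([np.cos(a),np.sin(a)]);ey=np.array([-ex[1],ex[0]])
Q=np.concatenate([(W[...,:2]-O)@np.stack([ex,ey],1),W[...,2:]],-1)*1000
cv2.imwrite("pics/push.png",cv2.resize(ps[180:350,190:400],(800,600)))
def bx(n,lo,hi):
    q=Q[np.all((Q>lo)&(Q<hi),-1)]
    if len(q)>5:
        r=cv2.minAreaRect(q[:,:2].astype(np.float32));print(n,len(q),np.round(r[0],1),np.round(r[1],1),round(r[2],1),"pct",np.percentile(q,[2,50,98],0).round(1).tolist())
bx("panel",[0,-49,37],[85,56,48]);bx("boss",[20,-30,42.3],[60,35,46]);bx("grip top",[20,-90,80],[90,-30,90])
E
```

```text
time_s: 15.72
position: [0.5309, 0.0181, 0.0477]
tcp_rot: [[0.993, -0.117, -0.002], [-0.117, -0.993, 0.0], [-0.002, -0.0, -1.0]]
force: [-4.1, 1.0, 3.8]
opening: 0.501
grasp_force: 2.6
time_s: 16.38
position: [0.5309, 0.0181, 0.0477]
tcp_rot: [[0.993, -0.117, -0.004], [-0.117, -0.993, 0.001], [-0.004, -0.0, -1.0]]
force: [-6.4, 0.1, 5.4]
opening: 0.502
grasp_force: 3.3
panel 1649 [34.1  3.2] [ 67.3 102. ] 0.8 pct [[4.9, -44.2, 38.0], [37.8, 8.6, 40.6], [65.9, 52.1, 44.6]]
boss 174 [40.  -2.7] [53.3 33. ] 83.8 pct [[29.3, -15.2, 42.4], [43.1, 3.8, 43.2], [55.3, 20.0, 44.7]]
grip top 132 [ 50.1 -60.3] [14.9 26.1] 89.9 pct [[37.9, -67.7, 80.3], [51.8, -58.5, 84.9], [62.6, -53.4, 86.4]]
```

View pics/push.png

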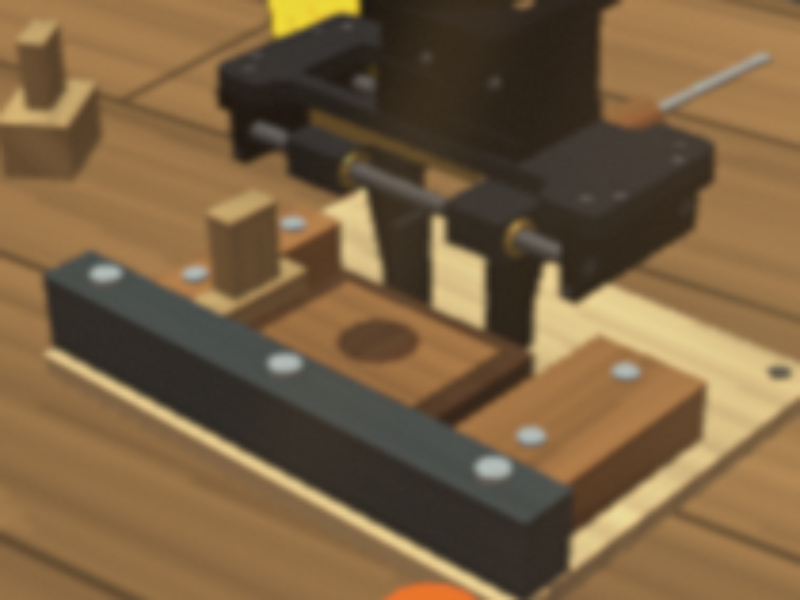

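The panel now reaches the fence edge in the image, with the boss at crop (378,341), and the fingers have stalled. I'll check the panel's displacement from the boss positions before and after.

```bash
python3 - <<'E'
from h import *
a=np.radians(-6.8);O=np.array([.5348,.0148]); R=np.array([[np.cos(a),-np.sin(a)],[np.sin(a),np.cos(a)]])
for n in("rel","push"):
    p=cv2.imread(f"pics/{n}.png");g=cv2.GaussianBlur(p,(0,0),3)[...,2]
    m=np.zeros(g.shape,np.uint8);m[285:375,325:465]=(g[285:375,325:465]<100)
    k,l,s,c=cv2.connectedComponentsWithStats(m);i=1+np.argmax(s[1:,4])
    u,v=c[i];P=at_z("scene",(190+(u+.5)/800*210-.5,180+(v+.5)/600*170-.5),.044)
    print(n,s[i],c[i],((P[:2]-O)@R*1000).round(1))
# projected expected boss for flush (scene frame: fence face 77.3 -> centre 42.3)
E
```

```text
rel [ 325  333   85   42 1775] [352.64056338 360.47887324] [61.1  7.6]
push [ 343  325   67   31 1553] [375.46426272 340.03348358] [45.   4.2]
```

```bash
python3 -m handwheel '[[0.0005,0,0,0,0,0],[0.001,-0.0001,0,0,0,0],[0.0015,-0.0002,0,0,0,0],[0.0015,-0.0002,0,0,0,0],[0.0015,-0.0002,0,0,0,0],[0.0015,-0.0002,0,0,0,0],[0.0015,-0.0002,0,0,0,0],[0.0015,-0.0002,0,0,0,0]]'
```

```text
time_s: 17.1
position: [0.531, 0.0181, 0.0477]
tcp_rot: [[0.993, -0.117, -0.007], [-0.117, -0.993, 0.001], [-0.008, -0.0, -1.0]]
force: [-8.3, 0.4, 6.8]
opening: 0.501
grasp_force: 4.3
```

```bash
python3 -m handwheel '[[0.0005,0,0,0,0,0],[0.001,-0.0001,0,0,0,0],[0.0015,-0.0002,0,0,0,0],[0.002,-0.0002,0,0,0,0],[0.0025,-0.0003,0,0,0,0],[0.003,-0.0004,0,0,0,0],[0.003,-0.0004,0,0,0,0],[0.003,-0.0004,0,0,0,0]]'
python3 - <<'E'
from m import *
ps,ds=cams.capture("scene");W=cloud("scene",ds)
a=np.radians(-6.8);O=np.array([.5348,.0148]); R=np.array([[np.cos(a),-np.sin(a)],[np.sin(a),np.cos(a)]])
Q=np.concatenate([(W[...,:2]-O)@R,W[...,2:]],-1)*1000
np.save("ps.npy",ps)
P=Q[np.all((Q>[-5,-55,38])&(Q<[85,60,42]),-1)]
for y in range(-45,55,10):
    q=P[abs(P[:,1]-y)<5]; 
    if len(q)>5: print(y,len(q),np.percentile(q[:,0],[1,99]).round(1))
for x in range(10,75,10):
    q=P[abs(P[:,0]-x)<5];
    if len(q)>5: print("x",x,np.percentile(q[:,1],[1,99]).round(1))
P=Q[np.all((Q>[-20,-30,37.5])&(Q<[90,35,47]),-1)]
# panel top tilt plane fit
q=Q[np.all((Q>[12,-35,36])&(Q<[58,40,48]),-1)]; q=q[abs(np.hypot(q[:,0]-42,q[:,1]-2)-25)<6]
A=np.c_[q[:,:2],np.ones(len(q))];print("plane",np.linalg.lstsq(A,q[:,2],rcond=None)[0],len(q))
s=bot.read_state();print(s["time_s"],s["force"],s["moment"])
E
```

```text
time_s: 17.77
position: [0.5312, 0.0182, 0.0475]
tcp_rot: [[0.993, -0.117, -0.014], [-0.117, -0.993, 0.002], [-0.014, -0.0, -1.0]]
force: [-13.9, 0.8, 11.2]
opening: 0.498
grasp_force: 6.4
-45 88 [ 8.3 64.7]
-35 118 [ 8.4 66.1]
-25 148 [ 5.9 66. ]
-15 138 [-4.4 66.4]
-5 79 [ 8.3 66.8]
5 78 [ 7.9 66.9]
15 130 [ 7.5 66.4]
25 158 [ 4.6 66.7]
35 167 [-2.8 65.6]
45 172 [ 7.7 64.9]
x 10 [-45.4  52.7]
x 20 [-46.6  51.9]
x 30 [-53.   52.6]
x 40 [-53.   53.1]
x 50 [-52.4  52.3]
x 60 [-52.9  51.8]
x 70 [-48.5  45.6]
plane [ 1.42495346e-02 -8.59529809e-04  4.02844396e+01] 338
17.8167 [-12.07312099  -0.82784239   9.98025485] [-0.08836881  2.04791972 -0.15260605]
```

```bash
cat > pl.py <<'E'
from m import *
a=np.radians(-6.8);O=np.array([.5348,.0148]); R=np.array([[np.cos(a),-np.sin(a)],[np.sin(a),np.cos(a)]])
def plane(ds,cx,n):
    W=cloud("scene",ds);Q=np.concatenate([(W[...,:2]-O)@R,W[...,2:]],-1)*1000
    q=Q[np.all((Q>[cx-30,-35,36])&(Q<[cx+17,40,48]),-1)]; q=q[abs(np.hypot(q[:,0]-cx,q[:,1]-2)-25)<6]
    print(n,np.linalg.lstsq(np.c_[q[:,:2],np.ones(len(q))],q[:,2],rcond=None)[0].round(4),len(q))
    q=Q[np.all((Q>[-15,70,39])&(Q<[60,105,46]),-1)]
    print(" stop",np.linalg.lstsq(np.c_[q[:,:2],np.ones(len(q))],q[:,2],rcond=None)[0].round(4),len(q))
E
python3 -m handwheel '[[0,0,0.0005,0,-0.001,0],[0,0,0.001,0,-0.002,0],[0,0,0.001,0,-0.003,0],[0,0,0.001,0,-0.004,0],[0,0,0.001,0,-0.004,0],[0,0,0.001,0,-0.004,0],[0,0,0.001,0,-0.004,0],[0,0,0.001,0,-0.004,0]]'
python3 - <<'E'
from pl import *
plane(np.load("ds.npy"),23.5,"before")
for i in range(3): plane(cams.capture("scene")[1],42,"now")
E
```

```text
time_s: 18.48
position: [0.5311, 0.0183, 0.0476]
tcp_rot: [[0.993, -0.117, -0.006], [-0.117, -0.993, 0.002], [-0.006, -0.002, -1.0]]
force: [-10.7, -0.4, 3.7]
opening: 0.502
grasp_force: 5.6
before [1.33000e-02 2.70000e-03 4.04907e+01] 321
 stop [3.00000e-03 1.80000e-03 4.13326e+01] 797
now [ 1.71000e-02 -5.00000e-04  4.01611e+01] 346
 stop [3.60000e-03 8.00000e-04 4.13769e+01] 796
now [ 7.30000e-03 -1.00000e-04  4.05216e+01] 348
 stop [1.20000e-03 8.00000e-04 4.14245e+01] 802
now [9.70000e-03 2.00000e-04 4.04336e+01] 345
 stop [2.00000e-03 3.80000e-03 4.11157e+01] 801
```

The measured plane slope was the same before the push, so the panel lies flat. I'll make one small top-up to the push, let it settle, check and hand in.

```bash
python3 -m handwheel '[[0.0005,0,0,0,-0.001,0],[0.001,-0.0001,0,0,-0.002,0],[0.0015,-0.0002,0,0,-0.003,0],[0.0015,-0.0002,0,0,-0.003,0],[0.0015,-0.0002,0,0,-0.003,0],[0.0015,-0.0002,0,0,-0.003,0],[0.0015,-0.0002,0,0,-0.003,0],[0.0015,-0.0002,0,0,-0.003,0]]'
python3 -m handwheel '[[0,0,0,0,0,0],[0,0,0,0,0,0],[0,0,0,0,0,0],[0,0,0,0,0,0],[0,0,0,0,0,0],[0,0,0,0,0,0],[0,0,0,0,0,0],[0,0,0,0,0,0]]'
python3 - <<'E'
from pl import *
W=cloud("scene",cams.capture("scene")[1]);Q=np.concatenate([(W[...,:2]-O)@R,W[...,2:]],-1)*1000
q=Q[np.all((Q>[20,-90,80])&(Q<[90,-30,90]),-1)];print("grip",np.percentile(q,[2,98],0).round(1))
P=Q[np.all((Q>[-5,-55,38])&(Q<[85,60,42]),-1)]
for y in(-45,-35,-5,5,15,45): print(y,np.percentile(P[abs(P[:,1]-y)<5][:,0],1).round(1))
E
```

```text
time_s: 19.3
position: [0.5311, 0.0182, 0.0475]
tcp_rot: [[0.993, -0.117, -0.003], [-0.117, -0.993, 0.003], [-0.004, -0.002, -1.0]]
force: [-13.7, 0.2, 4.3]
opening: 0.502
grasp_force: 6.7
time_s: 19.97
position: [0.5311, 0.0183, 0.0475]
tcp_rot: [[0.993, -0.117, -0.003], [-0.117, -0.993, 0.003], [-0.004, -0.002, -1.0]]
force: [-13.4, -0.5, 5.6]
opening: 0.5
grasp_force: 6.7
grip [[ 37.5 -68.   80.3]
 [ 62.7 -53.8  86.4]]
-45 8.2
-35 8.2
-5 9.4
5 8.1
15 7.2
45 8.1
```

The push is steady at 13.5 N, the panel's front edge is parallel to the fence and the spacer is still upright. Handing in.

```bash
python3 -c "from rig import bot; print(bot.hand_in())"
```

```text
the job is handed in; nothing more can be done
None
```

I handed the job in: the thin spacer stands released in the wide gap, about 2.5 mm off the fence, and the fingers hold the panel against the fence with about 13.5 N. The panel measures flush, and no verdict was shown.

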